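# Seat the sensor board in its leaning card rack

## Robot

A 6-joint arm with a two-finger parallel gripper is mounted at the origin on a cart in front of the work surface, level with it; the furniture and walls round the work are solid. World frame = base frame: x ahead of the robot, y to its left, z up, the work surface at z = 0. Lengths are in m, angles in degrees, forces in N, time in s.
With the tool pointing down it reaches from about 0.425 to 0.95 m from the base axis. Payload 14.7 kg.
Tool frame: the origin (TCP) lies between the finger pads; the fingertips stand 8 mm ahead of it and the grasp point (between the pads) lies 11 mm behind it (env.tips_ahead is the distance from the TCP to the fingertips, in m); z points along the fingers, y is the line along which they close (so a half turn about z gives the same grasp; the last joint's range is limited). The gripper opens to 85 mm and grips with 20 to 120 N. Pads are 22 mm wide; open, the fingers measure 114 mm over their backs; the gripper's body (76 mm by 85 mm) begins 54 mm behind the grasp point. The pads swing forward as they close: fully open they stand 13 mm farther back than shut.
Start: joints at [74.45, 27.513, 91.461, -0, 61.026, -2.67], TCP at [0.145, 0.634, 0.239] pointing down, gripper open.
Joint ranges: [-157.49, 157.49], [-46.99, 117.5], [13.45, 153.17], [-89.5, 269.5], [5.16, 153.95], [-167.48, 167.48]. Speed limits (degrees/s): [108.29, 108.29, 136.94, 172.46, 172.46, 172.46].

## Interface

Orientations are given as [roll, pitch, yaw] about the fixed x, y, z axes, in that order (R = Rz(yaw) Ry(pitch) Rx(roll)).
In Python, from plant import env gives the robot as it stands.
- The arm moves only by the tool jog_arm, called after "Call:" as a command line: name --argument value ..., lists and objects as JSON in quotes. Schema: {"type":"object","properties":{"moves":{"type":"array","items":{"type":"array","items":{"type":"array","items":{"type":"number"},"minItems":5,"maxItems":5},"minItems":1,"maxItems":20},"minItems":1,"maxItems":1},"only":{"type":"string"},"quiet":{"type":"boolean"},"lines":{"type":"string"}},"required":["moves"],"additionalProperties":false}. moves is a list that holds a single list of rows (three levels of brackets), with 1 to 20 rows, each of 5 numbers: the opening from 0.0 (shut) to 1.0 (fully open), then dx, dy, dz in m, then a turn about the tool's z in degrees; each row shifts and turns the commanded pose from where the row before left it, along the tool's axes as they then stand; what a row does not reach is not made up. A row lasts 1/10 s, in which the tool goes at most 0.05 m and 8.59 degrees, less where a joint would pass 70% of its speed; a pose out of reach is approached as far as the arm can. The fingers move at their own pace and stop on an object; the grip force is fixed at half the most. Time passes only in rows, so rows that do not move let the fingers close. The tool returns the time, the measured TCP pose, the force, the opening and the grip force at its end. only (a regular expression) keeps the lines of the reply that match it, lines (a string "A,B") keeps lines A to B, and quiet returns only ok. Input that does not fit is refused with a message, and nothing moves.
- env.sense(): the state, without advancing time (a new reading comes with each control period).
- env.grab_frame(name): name is "side" or "top" or "wrist"; returns the picture (420x560x3 uint8, red, green, blue); there is no depth.
- env.camera_info(name): a dict with "fovy" (degrees; the focal length in pixels is half the picture's height over the tangent of half this angle, whatever the lens; pixels are square), "cx", "cy" (the principal point, pixels), "R" (3x3) and "t" (3): a world point X has camera coordinates R X + t; the wrist camera has in their place "tool_from_camera" (4x4, takes a point from camera to tool coordinates, whose origin is the TCP and whose axes are the flange's). Camera axes: x right, y down, z forward; pixel columns grow to the right and rows downward; lengths in m; the calibration is good to about 2 mm. A picture is of the moment at which its call begins: read the wrist's pose just before it. camera_info takes no time and is no camera call.
- env.finish_job(): hands the job in; it is judged then, once.
The state is a dict: "clock": time; "q": joint angles; "joint_velocities": joint speeds; "effort": joint torques, N m; "tcp_pos": TCP position; "orientation": TCP orientation; "contact_force": force on the tool from outside, world axes, zero at the start; "torque": the same for the moment, N m; "opening": opening from 0.0 (shut) to 1.0 (fully open); "grasp_force": force on a finger pad.
Only numpy, scipy, OpenCV 4.12 (cv2) and the standard library are available. Lean on these libraries where they do the work, as an engineer would, in place of code of your own. Each camera call takes 0.05 s, during which the arm holds its last target. There are 200 camera calls.

## Task

Take the sensor board out of its rest block and slide it down the two guides of the leaning rack, chip side still facing the robot, until it rests on the contacts with both ejector levers still swung out. Then swing both ejector levers fully closed so that they press the board fully home, and let go. Leave the tape roll, the black marker and the tally counter where they are.

Things in the scene. Friction and masses are not known exactly. Their poses are not given: they have to be found in the camera images.
- board: loose sensor board: grey plate 120 wide (y), 100 tall (z), 6 mm thick (x), 0.14 to 0.26 kg, starts upright in the rest block. Origin: centre of its bottom edge, z up. Chips on the -x side, to 9 mm from mid-plane. Black grip tab at top middle, 50 wide, 12 thick, z 100 to 136 mm, gripped across x. Aluminium strip 80 wide, 10 thick at z 90 to 102; top shoulders beyond |y| 40 are bare.
- board_front (a point): point in front of the chip side of the board: board-frame (-20, 0, 60) mm; when seated it lies on the robot's side (-x) of the slot
- stand: fixed grey rest block 100 x 150 x 44 mm on the table holding the board upright; origin at the centre of its underside. Slot for the board's bottom edge along its y axis, 8 mm wide, 126 mm long, floor 12 mm above the table, open at the top
- rack: fixed grey card rack; origin on the table, x away from robot. Base plate 135 (x -75 to 60) x 190 x 10 mm, two cheeks, white guides leaning 30 degrees towards the robot (see slot). Two sprung brass contacts at the slot's bottom stop a board set in at 8 mm above home (pushing back 4 N in all, 10 N at home; hard stop 2 mm below home); the closed levers' noses hold it home.
- slot: guide frame; origin, 50 mm above the table, is where the board's origin lies fully home, axes as the board's: z out of the slot, leaning 30 deg from vertical towards the robot; y to the rack's left. Channels at |y| 53.5 to 62.5 mm, 9 mm wide in x, z -6 to 74, flared to about 19 wide at z 85. Lever clevises at |y| 65 to 91 reach z 116; only levers stand higher.
- lever_left (a joint): left (+y) ejector lever, turns in the slot's y-z plane about slot-frame (0, +80, 104) mm. 0 rad = closed (stop), grows as it swings outward to a stop at 1.4. Its arm leans outward from the slot's z by (value - 0.576) rad: 33 deg inward when closed. Starts at 1.15 to 1.35. Its 28 mm nose clears the board then (|y| above 64, up to z 134) and presses the board's top shoulder down as it closes.
- lever_right (a joint): right (-y) ejector lever, turns in the slot's y-z plane about slot-frame (0, -80, 104) mm. 0 rad = closed (stop), grows as it swings outward to a stop at 1.4. Its arm leans outward from the slot's z by (value - 0.576) rad: 33 deg inward when closed. Starts at 1.15 to 1.35. Its 28 mm nose clears the board then (|y| above 64, up to z 134) and presses the board's top shoulder down as it closes.
- knob_left (a point): centre of the black knob (18 mm diameter, 26 mm long along the slot's x) at the end of the left (+y) lever's 12 mm wide dark steel arm, 75 mm from the pivot. The lever is stiff (0.2 N m friction) and stays where left; pushed inward from outside, following its arc, it closes with about 5 to 12 N.
- knob_right (a point): centre of the black knob (18 mm diameter, 26 mm long along the slot's x) at the end of the right (-y) lever's 12 mm wide dark steel arm, 75 mm from the pivot. The lever is stiff (0.2 N m friction) and stays where left; pushed inward from outside, following its arc, it closes with about 5 to 12 N.
- tape_roll: loose bystander: roll of brown tape, 94 mm across, 48 mm tall; origin at its underside's centre
- marker_black: loose bystander: white marker with black cap, 128 mm long, 18 mm tall; origin at its underside's centre
- tally_counter: loose bystander: silver hand tally counter 76 x 56 x 30 mm; origin at its underside's centre

How it is judged (in metres and radians):
On the way:
1. the board stands in the guides, down on the contacts (within 13 mm of home), chip side to the robot, while both levers are still swung out (above 0.9 rad) (y of board in the frame of slot between -0.005 and 0.005 m and x of board in the frame of slot between -0.004 and 0.004 m and x of board_front in the frame of slot below 0 m and angle between the z axis of board and the z axis of slot, either way round below 0.08 rad and z of board in the frame of slot below 0.013 m and value of joint each of lever_left, lever_right above 0.9 rad), for 0.2 s.
At the end, for the whole second after the job is handed in: The board is in the guides fully home (its origin within 3.5 mm above and 3 mm below the seated point along the slot, within 4 mm through and 5 mm across it, aligned within 0.08 rad), chip side to the robot, at rest, and both levers are closed to within 0.1 rad (y of board in the frame of slot between -0.005 and 0.005 m and x of board in the frame of slot between -0.004 and 0.004 m and x of board_front in the frame of slot below 0 m and angle between the z axis of board and the z axis of slot, either way round below 0.08 rad and z of board in the frame of slot between -0.003 and 0.0035 m and value of joint each of lever_left, lever_right below 0.1 rad and linear speed of board below 0.02 m/s); the robot touches nothing.
It fails at once if the tape roll is moved by more than 30 mm (distance of tape_roll from where it was at the start of the episode above 0.03 m).
It fails at once if the black marker is moved by more than 30 mm (distance of marker_black from where it was at the start of the episode above 0.03 m).
It fails at once if the tally counter is moved by more than 30 mm (distance of tally_counter from where it was at the start of the episode above 0.03 m).
It also fails if it takes over 72 s, if anything falls off the work surface, if the arm or the gripper's body presses on something with over 40 N, if the wrist force passes 120 N, or if a joint passes its speed limit or range.

## Working session

There is one attempt and no reset: what is moved stays moved. The work goes in short steps, Python scripts to look and compute and a tool call to move; the robot and the scene stay as the last step left them, time stands still between calls to the robot, and variables do not carry over. Pictures are saved under pics/ and viewed, at most 10 in all, crops included, and the job is handed in when it is done.

```bash
ls; mkdir -p pics; python3 - <<'E'
from plant import env
import cv2,numpy as np
for n in("side","top","wrist"):
    cv2.imwrite(f"pics/{n}0.png",env.grab_frame(n)[:,:,::-1])
    print(n,env.camera_info(n))
print(env.sense(), env.tips_ahead)
E
```

```text
pics
plant.py
side {'fovy': 54.8711199581675, 'cx': 283.0730483243418, 'cy': 205.8711839798535, 'R': array([[-0.9830699 , -0.18320087,  0.0033196 ],
       [-0.12818696,  0.67468987, -0.72688492],
       [ 0.13092625, -0.71500421, -0.68675126]]), 't': array([0.51897869, 0.16250564, 0.933587  ])}
top {'fovy': 55.84644400901813, 'cx': 284.3873802615688, 'cy': 210.30565330126885, 'R': array([[-0.00137122, -0.99999779,  0.00159396],
       [-0.99021325,  0.00113536, -0.13955797],
       [ 0.13955585, -0.00176972, -0.99021262]]), 't': array([0.01025113, 0.52445515, 1.15930628])}
wrist {'fovy': 62.34696779504812, 'cx': 281.03267133972577, 'cy': 208.79276934489653, 'tool_from_camera': array([[-1.06312955e-03, -9.54940281e-01, -2.96796108e-01,
         7.51455879e-02],
       [ 9.99999346e-01, -1.14052708e-03,  8.76237577e-05,
        -8.16315542e-04],
       [-4.22179453e-04, -2.96795821e-01,  9.54940869e-01,
        -1.34326029e-01],
       [ 0.00000000e+00,  0.00000000e+00,  0.00000000e+00,
         1.00000000e+00]])}
{'clock': 0.15, 'q': array([ 7.44512917e+01,  2.75434536e+01,  9.14852535e+01,  1.38159048e-04,
        6.10257780e+01, -2.67160549e+00]), 'joint_velocities': array([-0.01785113, -0.16518773, -0.12366092, -0.03609755,  0.01286261,
        0.02095396]), 'effort': array([ 7.17282564e-04, -9.51150155e+01, -4.30458426e+01, -1.20948953e-04,
        8.14713741e-03,  7.20510866e-05]), 'tcp_pos': array([0.14477513, 0.63336246, 0.23880016]), 'orientation': array([-1.79945580e+02, -2.66029730e-03,  1.67122829e+02]), 'contact_force': array([-0.10718177,  0.19217082,  0.12644707]), 'torque': array([ 0.01378168, -0.03983332,  0.02882812]), 'grasp_force': 0.0, 'opening': 1.0024632436683196} 0.008
```
Important: turns only about the tool's z. Tool points down. The slot leans 30 deg! jog only allows turn about the tool z. So how to tilt the board? "each row shifts and turns the commanded pose from where the row before left it, along the tool's axes" — only yaw. Hmm. So tool stays vertical, but the board must lean 30 deg. Grip across x with tool pointing... Board gripped across tab thickness (x); pads pinch; rotation of tilt is about y axis (the board's y) — perpendicular to finger closing direction (x)... The tilt about y with closing line x: not about the pad axis. So tilt would have to come from guide flared compliances... Hmm. Alternatively, "a pose out of reach is approached as far as the arm can" - maybe tilt can occur with that? Hmm. Alternative: the tool's tilt could be... Grip the board obliquely: Let me think: grip along y edge? Board gripped across y: 120 wide > 85. The tab is 50 wide in y: gripped across y (50mm) by fingers closing along y; then the board could pivot about the pad axis (y)! Then board can tilt about y by pushing it against something (e.g., the guides' flare). That's passive pivoting. Grip tab by y faces 12 thick at 60N... friction torque on pad small-ish. Tab z 100-136. Or the board could be dropped in: hold the board vertical, place bottom edge in flare, and let go? Let's look at images first; maybe start pose is down, and maybe rack yaw matters. Also could be a singularity wrist thing... Let me check the jog's semantic: 5 numbers: opening, dx,dy,dz, turn about tool z. So definitely vertical tool. Hmm, unless "roll, pitch" drift. "what a row does not reach is not made up": commanded pose shift from where previous left it.. With approximated IK out of reach, "approached as far as the arm can" could keep orientation or not. 

View pics/side0.png

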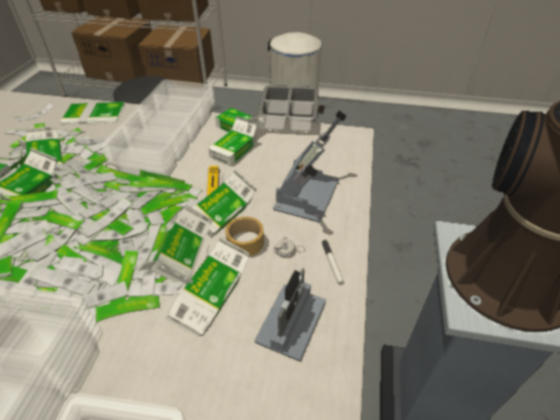

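View pics/top0.png

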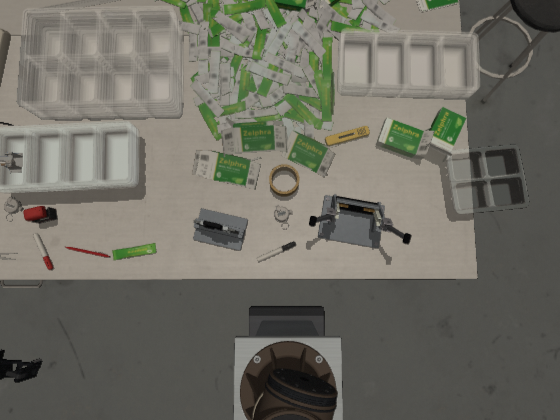

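```bash
cat > h.py <<'E'
import numpy as np,cv2
from plant import env
from scipy.spatial.transform import Rotation as Ro
def cam(name,s=None):
    c=env.camera_info(name); f=210/np.tan(np.radians(c["fovy"]/2))
    K=np.array([[f,0,c["cx"]],[0,f,c["cy"]],[0,0,1]])
    if name=="wrist":
        s=s or env.sense(); T=np.eye(4); T[:3,:3]=Ro.from_euler("xyz",s["orientation"],degrees=True).as_matrix(); T[:3,3]=s["tcp_pos"]
        M=np.linalg.inv(T@c["tool_from_camera"]); return K,M[:3,:3],M[:3,3]
    return K,c["R"],c["t"]
def ray(C,px,z):
    K,R,t=C; d=R.T@np.linalg.inv(K)@[*px,1]; o=-R.T@t
    return o+d*(z-o[2])/d[2]
def proj(C,X):
    K,R,t=C; p=(np.atleast_2d(X)@R.T+t)@K.T; return p[:,:2]/p[:,2:]
E
python3 - <<'E'
from h import *
im=cv2.imread("pics/top0.png")[165:285,180:430]
cv2.imwrite("pics/tc.png",cv2.resize(im,None,fx=3.2,fy=3.2,interpolation=cv2.INTER_CUBIC))
C=cam("top")
for p in [(220,228),(352,222)]: print(ray(C,p,0.03))
E
```

```text
[0.47174894 0.20385088 0.03      ]
[ 0.48947247 -0.19484111  0.03      ]
```

View pics/tc.png

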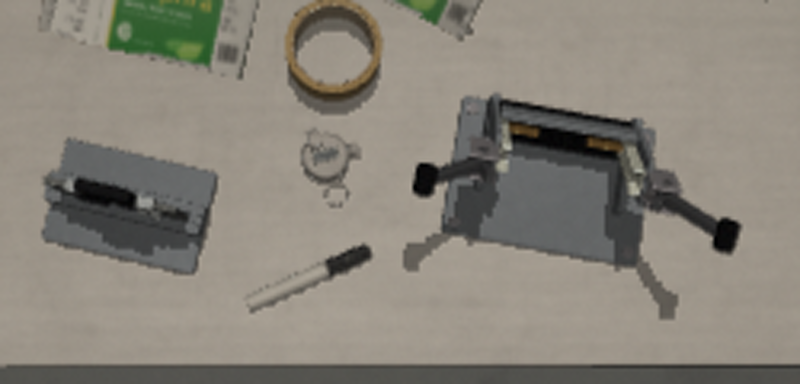

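```bash
python3 - <<'E'
from h import *
C=cam("top"); g=lambda u,v:(180+u/3.2,165+v/3.2)
P=np.array([ray(C,g(*p),.044) for p in [(68,140),(216,175),(193,272),(43,240)]]);print(P.mean(0),np.linalg.norm(P-np.roll(P,-1,0),axis=1))
e=P[0]-P[1]+P[3]-P[2];print("stand yaw",np.degrees(np.arctan2(-e[0],e[1])))
Q=np.array([ray(C,g(*p),.01) for p in [(463,98),(443,230),(635,266)]]);print(Q,np.linalg.norm(np.diff(Q,axis=0),axis=1))
e=Q[1]-Q[2];yaw=np.arctan2(-e[0],e[1]);print("rack yaw",np.degrees(yaw))
m=(Q[1]+Q[2])/2; print("rack origin",m+0.075*np.array([np.cos(yaw),np.sin(yaw),0]))
for n,p,z in[("knobL",(424,180),.19),("knobR",(726,236),.19),("tabtop",(105,194),.14)]:print(n,ray(C,g(*p),z))
E
```

```text
[0.46587122 0.19969535 0.044     ] [0.14305749 0.09245756 0.14264043 0.09591704]
stand yaw -12.727023881340347
[[ 0.57410919 -0.11559401  0.01      ]
 [ 0.44605916 -0.09448229  0.01      ]
 [ 0.41153672 -0.27686997  0.01      ]] [0.12977871 0.18562614]
rack yaw -10.718176890593316
rack origin [ 0.50248948 -0.1996245   0.01      ]
knobL [ 0.47385002 -0.06369974  0.19      ]
knobR [ 0.42773309 -0.30887214  0.19      ]
tabtop [0.46775701 0.20593281 0.14      ]
```

Call:
jog_arm --moves '[[[1,-0.0273,-0.0231,0,0],[1,-0.0273,-0.0231,0,0],[1,-0.0273,-0.0231,0,0],[1,-0.0273,-0.0231,0,0],[1,-0.0273,-0.0231,0,0],[1,-0.0273,-0.0231,0,0],[1,-0.0273,-0.0231,0,0],[1,-0.0273,-0.0231,0,0],[1,-0.0273,-0.0231,-0.003,0],[1,-0.0273,-0.0231,-0.003,0],[1,-0.0273,-0.0231,-0.003,0],[1,-0.0273,-0.0231,-0.003,0],[1,-0.0273,-0.0231,-0.003,0],[1,-0.0273,-0.0231,-0.003,0],[1,-0.0273,-0.0231,0,0],[1,0,0,0,0],[1,0,0,0,0]]]'

```text
clock: 1.85
tcp_pos: [0.467, 0.204, 0.2571]
orientation: [-180.0, -0.0, 167.0]
contact_force: [-0.3, 1.0, -1.1]
opening: 0.998
grasp_force: 0.0
```

```bash
python3 - <<'E'
from h import *
import pickle
s=env.sense();im=env.grab_frame("wrist");pickle.dump(s,open("s1.pkl","wb"))
cv2.imwrite("pics/w1.png",im[:,:,::-1]);print(s["tcp_pos"],s["orientation"])
E
```

```text
[0.46699898 0.2039593  0.25711649] [-1.79992841e+02 -2.45611683e-02  1.67007746e+02]
```

View pics/w1.png

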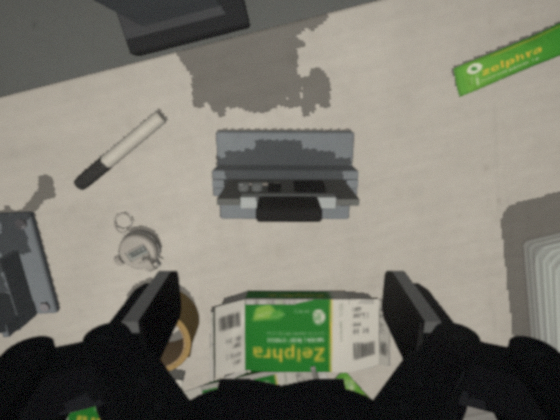

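```bash
python3 - <<'E'
from h import *
import pickle
s=pickle.load(open("s1.pkl","rb"));C=cam("wrist",s)
g=cv2.cvtColor(cv2.imread("pics/w1.png"),cv2.COLOR_BGR2GRAY).astype(int)
for r in (205,212,218): print(r,"L",list(g[r,250:266]),"R",list(g[r,312:328]))
print("col290",list(zip(range(184,228),g[184:228,290])))
for r in(140,150): print(r,list(g[r,205:225:2]),list(g[r,345:365:2]))
print("col285",list(zip(range(120,140),g[120:140,285])), "c 240",list(zip(range(205,226),g[205:226,240])))
# expected projection using guess
yaw=np.radians(-13);c=np.array([.467,.203,0]);X=lambda x,y,z:c+Ro.from_euler("z",yaw).apply([x,y,z])
for n,p in dict(tabL=(-.006,.025,.148),tabR=(-.006,-.025,.148),tabLb=(.006,.025,.148),tabRb=(.006,-.025,.148),stFL=(-.05,.075,.044),stFR=(-.05,-.075,.044),stBL=(.05,.075,.044),stBR=(.05,-.075,.044)).items():print(n,proj(C,X(*p)))
E
```

```text
205 L [np.int64(170), np.int64(171), np.int64(168), np.int64(168), np.int64(167), np.int64(157), np.int64(128), np.int64(84), np.int64(42), np.int64(30), np.int64(23), np.int64(31), np.int64(35), np.int64(34), np.int64(36), np.int64(34)] R [np.int64(31), np.int64(32), np.int64(31), np.int64(24), np.int64(35), np.int64(34), np.int64(45), np.int64(73), np.int64(120), np.int64(149), np.int64(161), np.int64(166), np.int64(168), np.int64(166), np.int64(167), np.int64(166)]
212 L [np.int64(123), np.int64(123), np.int64(123), np.int64(125), np.int64(115), np.int64(93), np.int64(63), np.int64(44), np.int64(42), np.int64(42), np.int64(41), np.int64(45), np.int64(43), np.int64(39), np.int64(40), np.int64(42)] R [np.int64(40), np.int64(41), np.int64(42), np.int64(39), np.int64(44), np.int64(44), np.int64(41), np.int64(34), np.int64(41), np.int64(63), np.int64(92), np.int64(115), np.int64(125), np.int64(123), np.int64(121), np.int64(123)]
218 L [np.int64(135), np.int64(135), np.int64(135), np.int64(134), np.int64(130), np.int64(115), np.int64(86), np.int64(60), np.int64(44), np.int64(42), np.int
[... 2357 characters left out ...]
 (207, np.int64(139)), (208, np.int64(130)), (209, np.int64(128)), (210, np.int64(125)), (211, np.int64(127)), (212, np.int64(127)), (213, np.int64(127)), (214, np.int64(127)), (215, np.int64(125)), (216, np.int64(124)), (217, np.int64(129)), (218, np.int64(143)), (219, np.int64(160)), (220, np.int64(169)), (221, np.int64(170)), (222, np.int64(169)), (223, np.int64(169)), (224, np.int64(174)), (225, np.int64(174))]
tabL [[315.13928925 200.56678715]]
tabR [[246.56060047 200.63360572]]
tabLb [[314.68167677 216.18227717]]
tabRb [[247.05341031 216.24819554]]
stFL [[357.53583752 128.09761857]]
stFR [[204.11000104 128.24683482]]
stBL [[351.47832377 224.42061587]]
stBR [[210.37586532 224.5581793 ]]
```

```bash
python3 - <<'E'
from h import *
import pickle
s=pickle.load(open("s1.pkl","rb"));C=cam("wrist",s)
g=cv2.cvtColor(cv2.imread("pics/w1.png"),cv2.COLOR_BGR2GRAY).astype(float)
g=cv2.GaussianBlur(g,(3,3),0)
def fit(cols,r0,r1):
    d=np.abs(np.diff(g[r0:r1],axis=0)); r=[ (d[:,c]*(np.arange(r0,r1-1)+.5)).sum()/d[:,c].sum() for c in cols]
    return np.polyfit(cols,r,1)
for n,cols,a,b,z in[("standfront",range(225,350),124,133,.012),("tabback",range(264,315),217,226,.148),("standbackL",range(225,252),212,223,.012),("standbackR",range(325,350),212,223,.012)]:
    k=fit(cols,a,b); u=cols[0],cols[-1]; P=[ray(C,(x,np.polyval(k,x)),z) for x in u]; e=P[1]-P[0]
    print(n,k,np.degrees(np.arctan2(-e[0],e[1])),P[0],P[1])
print(ray(C,(288.9,214.7),.148),ray(C,(288.9,214.7),.136))
E
```

```text
standfront [1.36524065e-03 1.28242032e+02] -13.130868864682707 [0.40746607 0.15554539 0.012     ] [0.43755532 0.28453137 0.012     ]
tabback [2.30977488e-03 2.20645961e+02] -13.199275460491515 [0.47385939 0.18855511 0.148     ] [0.48233953 0.22471243 0.148     ]
standbackL [1.17068072e-02 2.15656495e+02] -13.767717672000687 [0.50496829 0.12796931 0.012     ] [0.51210946 0.15711382 0.012     ]
standbackR [-1.97265403e-02  2.25095958e+02] -11.864302830381678 [0.53152621 0.24033814 0.012     ] [0.5372196  0.26743889 0.012     ]
[0.47303755 0.20769403 0.148     ] [0.47695005 0.20708447 0.136     ]
```

Call:
jog_arm --moves '[[[1,-0.005,0.005,0.02,0],[1,0,0,0.03,0],[1,0,0,0.03,0],[1,0,0,0.03,0],[1,0,0,0.02,0],[1,0,0,0,0],[1,0,0,0,0],[0.62,0,0,0,0],[0.62,0,0,0,0],[0.5,0,0,0,0],[0.4,0,0,0,0],[0.3,0,0,0,0],[0.3,0,0,0,0],[0.3,0,0,0,0],[0.3,0,0,0,0]]]'

```text
clock: 3.4
tcp_pos: [0.4736, 0.2085, 0.1285]
orientation: [179.9, 0.1, 167.1]
contact_force: [-1.5, -2.0, 10.5]
opening: 0.576
grasp_force: 60.4
```

```bash
python3 - <<'E'
from h import *
im=env.grab_frame("wrist");s=env.sense();print(s["contact_force"],s["torque"])
cv2.imwrite("pics/w2.png",im[:,:,::-1])
E
```

```text
[-1.4915349  -1.6357164   9.90271876] [0.00996132 0.13102842 0.00844156]
```

View pics/w2.png

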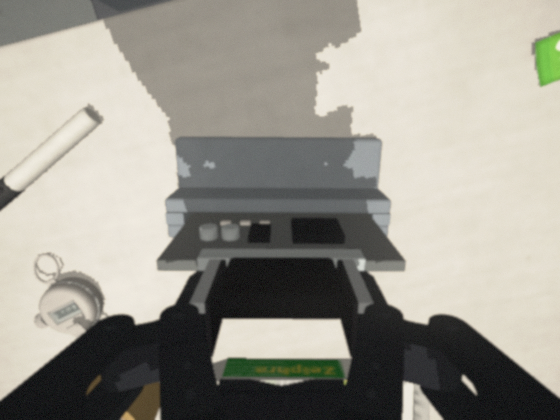

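```bash
python3 - <<'E'
from h import *
import pickle
s=pickle.load(open("s1.pkl","rb"));C=cam("wrist",s)
g=cv2.cvtColor(cv2.imread("pics/w1.png"),cv2.COLOR_BGR2GRAY)
print(list(zip(range(126,226),map(int,g[126:226,228]))))
c=np.array([.4725,.2077,0]);ri=Ro.from_euler("z",-13.15,degrees=True).inv()
for r in range(150,222,4):print(r,(ri.apply(ray(C,(228,r),.044)-c)*1000).round(1),(ri.apply(ray(C,(228,r),.112)-c)*1000).round(1))
E
```

```text
[(126, 175), (127, 170), (128, 161), (129, 139), (130, 111), (131, 100), (132, 104), (133, 118), (134, 127), (135, 130), (136, 130), (137, 130), (138, 128), (139, 134), (140, 130), (141, 129), (142, 127), (143, 130), (144, 130), (145, 130), (146, 130), (147, 130), (148, 126), (149, 123), (150, 106), (151, 94), (152, 84), (153, 83), (154, 82), (155, 82), (156, 85), (157, 86), (158, 84), (159, 83), (160, 85), (161, 81), (162, 84), (163, 81), (164, 78), (165, 72), (166, 63), (167, 66), (168, 67), (169, 69), (170, 73), (171, 79), (172, 82), (173, 82), (174, 80), (175, 80), (176, 82), (177, 80), (178, 73), (179, 66), (180, 62), (181, 58), (182, 57), (183, 56), (184, 57), (185, 56), (186, 60), (187, 57), (188, 56), (189, 55), (190, 55), (191, 55), (192, 57), (193, 57), (194, 57), (195, 57), (196, 59), (197, 60), (198, 74), (199, 91), (200, 98), (201, 102), (202, 101), (203, 103), (204, 107), (205, 116), (206, 122), (207, 126), (208, 130), (209, 126), (210, 125), (211, 128), (212, 127), (213, 128), (214, 124), (215, 127), (216, 127), (217, 130), (218, 145), (219, 161), (220, 174), (221, 179), (222, 179), (223, 176), (224, 175), (225, 177)]
150 [-33.  -58.5  44. ] [-42.1 -48.2 112. ]
154 [-29.  -58.7  44. ] [-38.9 -48.4 112. ]
158 [-25.  -58.9  44. ] [-35.7 -48.5 112. ]
162 [-21.  -59.1  44. ] [-32.4 -48.6 112. ]
166 [-16.9 -59.2  44. ] [-29.2 -48.8 112. ]
170 [-12.8 -59.4  44. ] [-25.9 -48.9 112. ]
174 [ -8.7 -59.6  44. ] [-22.6 -49.1 112. ]
178 [ -4.6 -59.8  44. ] [-19.2 -49.2 112. ]
182 [ -0.4 -59.9  44. ] [-15.9 -49.4 112. ]
186 [  3.8 -60.1  44. ] [-12.5 -49.5 112. ]
190 [  8.  -60.3  44. ] [ -9.1 -49.7 112. ]
194 [ 12.3 -60.5  44. ] [ -5.7 -49.8 112. ]
198 [ 16.6 -60.7  44. ] [ -2.2 -50.  112. ]
202 [ 20.9 -60.9  44. ] [  1.2 -50.1 112. ]
206 [ 25.3 -61.1  44. ] [  4.8 -50.3 112. ]
210 [ 29.7 -61.3  44. ] [  8.3 -50.4 112. ]
214 [ 34.1 -61.4  44. ] [ 11.8 -50.6 112. ]
218 [ 38.5 -61.6  44. ] [ 15.4 -50.7 112. ]
```

Call:
jog_arm --moves '[[[0.3,0,0,-0.01,0],[0.3,0,0,-0.015,0],[0.3,0,0,-0.02,0],[0.3,0,0,0,0]]]'

```text
clock: 3.85
tcp_pos: [0.4742, 0.2088, 0.175]
orientation: [179.9, 0.2, 167.1]
contact_force: [-0.1, -0.8, -1.5]
opening: 0.572
grasp_force: 62.7
```

Call:
jog_arm --moves '[[[0.3,-0.013,0,0,0],[0.3,-0.013,0,0,0],[0.3,0,0,0.0125,0],[0.3,0,0,0.0125,0],[0.3,0,0,0,0]]]'

```text
clock: 4.35
tcp_pos: [0.4963, 0.2019, 0.1445]
orientation: [-179.9, -0.2, 167.1]
contact_force: [-0.7, 0.0, -1.7]
opening: 0.572
grasp_force: 62.6
```

Call:
jog_arm --moves '[[[0.3,0.006,0,0,0],[0.3,0.005,0,0.0002,0],[0.3,0.005,0,0.0003,0],[0.3,0.005,0,0.0005,0],[0.3,0.005,0,0.0008,0],[0.3,0.005,0,0.001,0]]]'

```text
clock: 4.95
tcp_pos: [0.4681, 0.2098, 0.145]
orientation: [179.9, 0.1, 167.1]
contact_force: [5.1, -1.5, 1.7]
opening: 0.576
grasp_force: 63.2
```

```bash
python3 -c "
from h import *
s=env.sense();print(s['torque'],s['contact_force'])"
```

```text
[-0.33812742 -1.18267558  0.02328085] [ 5.08668244 -1.45416653  1.72799728]
```

Call:
jog_arm --moves '[[[0.3,0.005,0,0.0013,0],[0.3,0.005,0,0.0016,0],[0.3,0.005,0,0.0019,0],[0.3,0.005,0,0.002,0],[0.3,0.005,0,0.0025,0],[0.3,0.005,0,0.0028,0],[0.3,0.002,0,0.001,0],[0.3,0,0,0,0]]]'

```text
clock: 5.75
tcp_pos: [0.4363, 0.2166, 0.1312]
orientation: [-180.0, -0.0, 167.1]
contact_force: [3.6, -1.4, 1.3]
opening: 0.57
grasp_force: 63.5
```

```bash
python3 - <<'E'
from h import *
s=env.sense();im=env.grab_frame("side");print(s["torque"])
cv2.imwrite("pics/s3.png",cv2.resize(im[220:400,200:400,::-1],None,fx=3,fy=3,interpolation=cv2.INTER_CUBIC))
E
```

```text
[-0.25384409 -0.92376353 -0.13859313]
```

View pics/s3.png

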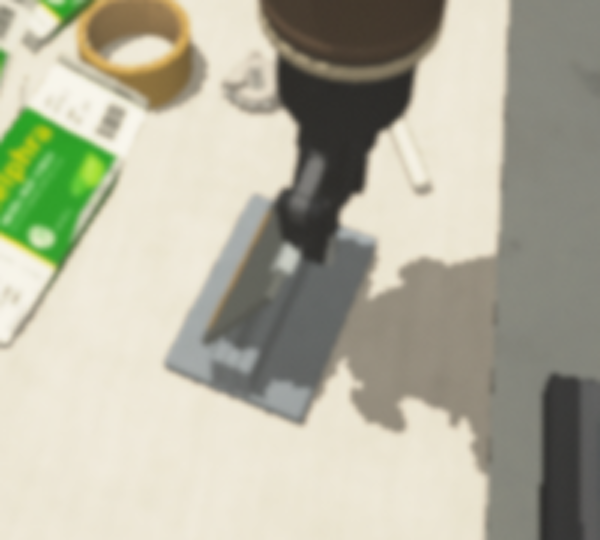

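Call:
jog_arm --moves '[[[0.3,-0.002,0,-0.01,0],[0.3,0,0,-0.02,0],[0.3,0,0,-0.03,0],[0.3,0,0,-0.03,0],[0.3,0,0,-0.03,0],[0.3,0,0,-0.03,0],[0.3,0,0,-0.02,0],[0.3,0,0,0,0]]]'

```text
clock: 6.6
tcp_pos: [0.4393, 0.2164, 0.3043]
orientation: [179.9, 0.1, 167.1]
contact_force: [-0.4, 0.4, -2.4]
opening: 0.575
grasp_force: 63.4
```

Call:
jog_arm --moves '[[[0.3,-0.007,-0.013,0,0],[0.3,-0.015,-0.027,0,0],[0.3,-0.015,-0.027,0,0],[0.3,-0.015,-0.027,0,0],[0.3,-0.015,-0.027,0,0],[0.3,-0.015,-0.027,0,0],[0.3,-0.015,-0.027,0,0],[0.3,-0.015,-0.027,0,0],[0.3,-0.015,-0.027,0,0],[0.3,-0.015,-0.027,0,0],[0.3,-0.015,-0.027,0,0],[0.3,-0.015,-0.027,0,0],[0.3,-0.015,-0.027,0,0],[0.3,-0.015,-0.027,0,0],[0.3,-0.012,-0.027,0,-1],[0.3,0,-0.014,0,-1],[0.3,0,0,0,0],[0.3,0,0,0,0],[0.3,0,0,0,0]]]'

```text
clock: 8.5
tcp_pos: [0.5569, -0.2255, 0.301]
orientation: [180.0, -0.1, 169.1]
contact_force: [0.5, 0.3, -1.9]
opening: 0.566
grasp_force: 63.2
```

```bash
python3 - <<'E'
from h import *
import pickle
s=env.sense();im=env.grab_frame("wrist");pickle.dump(s,open("s4.pkl","wb"))
print(s["tcp_pos"],s["orientation"])
cv2.imwrite("pics/w4raw.png",im[:,:,::-1])
cv2.imwrite("pics/w4.png",cv2.resize(im[:,:,::-1],(784,588),interpolation=cv2.INTER_CUBIC))
E
```

```text
[ 0.55691091 -0.22547352  0.30102585] [ 1.79968879e+02 -5.99371554e-02  1.69122399e+02]
```

View pics/w4.png

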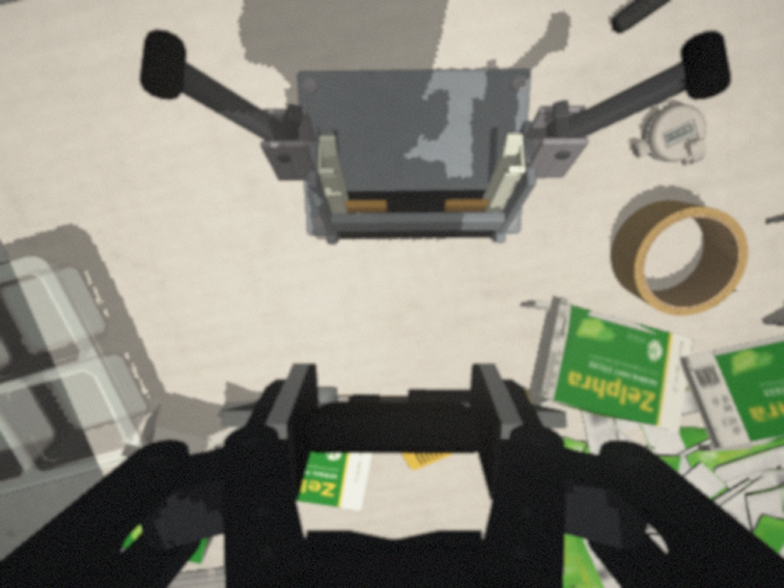

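```bash
cat > fit.py <<'E'
from h import *
import pickle
from scipy.optimize import least_squares
C=cam("wrist",pickle.load(open("s4.pkl","rb")))
obs={"pR":(285,157),"pL":(556,157),"kR":(164,64),"kL":(706,64),"bR":(298,72),"bL":(529,68),"c":(416,205)}
W={"c":.5}
tilt=Ro.from_euler("y",-30,degrees=True)
def model(p):
    x,y,yaw,sx,d,aR,aL=p; Rz=Ro.from_euler("z",yaw); o=np.array([x,y,0])
    S=lambda v:o+Rz.apply(np.array([sx,0,.05])+tilt.apply(v))
    k=lambda a,s:S([0,s*(.08+.075*np.sin(a-.576)),.104+.075*np.cos(a-.576)])
    return {"pR":S([d,-.08,.104]),"pL":S([d,.08,.104]),"kR":k(aR,-1),"kL":k(aL,1),"bR":o+Rz.apply([-.075,-.095,.01]),"bL":o+Rz.apply([-.075,.095,.01]),"c":S([0,0,.008])}
def res(p):
    m=model(p); r=[W.get(n,1)*(proj(C,m[n])[0]-np.array(obs[n])/1.4) for n in obs]
    return np.r_[np.concatenate(r),(p[4]-.009)/.002,p[3]/.005]
if __name__=="__main__":
    f=least_squares(res,[.5,-.2,-.19,0,.009,1.25,1.25],x_scale=[.01,.01,.05,.01,.01,.1,.1])
    print(f.x.round(4),np.degrees(f.x[2])); print(f.fun.round(1))
    np.save("rack.npy",f.x)
    m=model(f.x); print({k:v.round(4) for k,v in m.items()})
E
python3 fit.py
```

```text
[ 0.5065 -0.1996 -0.1795  0.0281  0.0128  1.1329  1.2636] -10.284410008372147
[-1.8  0.5  4.2 -1.8 -0.1 -0.2 -1.1  1.  -2.4  0.3  1.5  1.1 -0.3 -0.9
  1.9  5.6]
{'pR': array([ 0.4796, -0.276 ,  0.1464]), 'pL': array([ 0.5082, -0.1186,  0.1464]), 'kR': array([ 0.4303, -0.3074,  0.1952]), 'kL': array([ 0.4773, -0.0646,  0.1903]), 'bR': array([ 0.4158, -0.2797,  0.01  ]), 'bL': array([ 0.4497, -0.0928,  0.01  ]), 'c': array([ 0.5302, -0.2039,  0.0569])}
```

```bash
python3 - <<'E'
import fit
from fit import *
K0=C[0].copy()
def run(mode):
    def r(q):
        p=q[:7]; K=K0.copy()
        if mode=="f":K[0,0]*=q[7];K[1,1]*=q[7]
        m=model(p);out=[]
        for n in obs:
            P=proj((K,C[1],C[2]),m[n])[0]
            if mode=="k":
                e=(P-K0[:2,2])/K0[0,0];P=K0[:2,2]+K0[0,0]*e*(1+(q[7]-1)*(e@e))
            out.append(W.get(n,1)*(P-np.array(obs[n])/1.4))
        return np.r_[np.concatenate(out),(p[4]-.009)/.002,(q[7]-1)/(.1 if mode=="k" else .03)]
    f=least_squares(r,[.5,-.2,-.19,0.03,.009,1.25,1.25,1],x_scale=[.01,.01,.05,.01,.01,.1,.1,.1])
    q=f.x;print(mode,q.round(4),f.cost,f.fun.round(1)); print("slot",q[0]+q[3]*np.cos(q[2]),q[1]+q[3]*np.sin(q[2]),np.degrees(q[2]))
for m in("n","f","k"):run(m)
g=cv2.cvtColor(cv2.imread("pics/w4raw.png"),cv2.COLOR_BGR2GRAY)
E
```

```text
n [ 0.5059 -0.1995 -0.1797  0.0289  0.0125  1.1316  1.2593  1.    ] 19.854472328405294 [-1.7  0.5  4.1 -1.8  0.   0.  -1.4  1.3 -2.4 -0.3  1.6  0.5 -0.3 -0.8
  1.8  0. ]
slot 0.5343951998796891 -0.20467063570234711 -10.297294161848665
f [ 0.5032 -0.1986 -0.1789  0.029   0.0141  1.1721  1.3048  0.983 ] 15.170991853811628 [-0.2  0.5  3.1 -2.   0.   0.  -1.9  1.4 -1.1 -0.3  0.4  0.4 -0.2 -1.5
  2.6 -0.6]
slot 0.5317257694631381 -0.2037224441908166 -10.247571774568659
k [ 0.5066 -0.1999 -0.1815  0.0295  0.0114  1.1154  1.2336  1.017 ] 19.00598296151193 [-2.   0.5  4.  -1.5  0.   0.  -0.9  1.  -2.8 -0.4  1.9  0.7 -0.4 -0.2
  1.2  0.2]
slot 0.5356249218587184 -0.2051993795012326 -10.400633185499034
```

Call:
jog_arm --moves '[[[0.3,0,0.008,-0.005,-0.3],[0.3,0,0.0085,0,-0.3],[0.3,0.015,0,0,0],[0.3,0.025,0,0,0],[0.3,0.03,0,0,0],[0.3,0.03,0,0,0],[0.3,0.025,0,0,0],[0.3,0.011,0,0,0],[0.3,0,0,0,0],[0.3,0,0,0.02,0],[0.3,0,0,0.02,0],[0.3,0,0,0.02,0],[0.3,0,0,0.008,0],[0.3,0,0,0,0],[0.3,0,0,0,0]]]'

```text
clock: 10.05
tcp_pos: [0.4273, -0.1861, 0.2389]
orientation: [-180.0, 0.0, 169.7]
contact_force: [0.2, -0.2, -2.0]
opening: 0.57
grasp_force: 63.2
```

```bash
python3 - <<'E'
from h import *
s=env.sense();im=env.grab_frame("wrist")
xd=np.array([np.cos(np.radians(-10.3)),np.sin(np.radians(-10.3))]);yd=np.array([-xd[1],xd[0]]);r=s["tcp_pos"][:2]-[.534,-.2045]
print(s["tcp_pos"],s["orientation"],"rel",r@xd,r@yd)
cv2.imwrite("pics/w5.png",cv2.resize(im[:,:,::-1],(784,588),interpolation=cv2.INTER_CUBIC))
im=env.grab_frame("side");cv2.imwrite("pics/s5.png",im[:,:,::-1])
E
```

```text
[ 0.42733616 -0.18611927  0.23894062] [-1.79990652e+02  3.46313146e-02  1.69733408e+02] rel -0.10823147115315065 -0.0009872011496612869
```

View pics/w5.png

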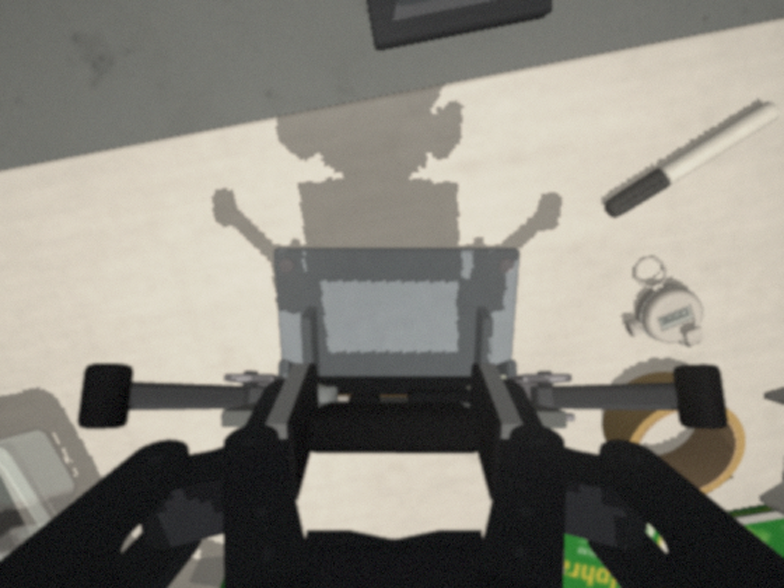

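Call:
jog_arm --moves '[[[0.3,0.0043,0.0012,0.0025,0],[0.3,0,0,0,0],[0.3,-0.005,0,0.0087,0],[0.3,-0.005,0,0.0087,0],[0.3,0,0,0,0]]]'

```text
clock: 10.65
tcp_pos: [0.4329, -0.1859, 0.2173]
orientation: [180.0, -0.0, 169.7]
contact_force: [1.6, -0.6, -0.9]
opening: 0.57
grasp_force: 63.3
```

Call:
jog_arm --moves '[[[0.3,-0.003,0,0.0052,0],[0.3,-0.003,0,0.0052,0],[0.3,0,0,0,0],[0.3,0,0,0,0]]]'

```text
clock: 11.05
tcp_pos: [0.4386, -0.187, 0.208]
orientation: [-180.0, 0.0, 169.7]
contact_force: [4.3, -1.0, -1.6]
opening: 0.571
grasp_force: 63.2
```

```bash
cat > rel.py <<'E'
from h import *
s=env.sense();xd=np.array([np.cos(np.radians(-10.3)),np.sin(np.radians(-10.3))]);yd=np.array([-xd[1],xd[0]]);r=s["tcp_pos"][:2]-[.534,-.2045]
bx=r@xd+.0625;bz=s["tcp_pos"][2]-.1-.05
f=s["contact_force"];q=s["torque"]
print("slot x,y,z",(1000*np.array([bx*.866+bz*.5,r@yd,bz*.866-bx*.5])).round(1),"F rack",(f[:2]@xd).round(1),(f[:2]@yd).round(1),f[2].round(1),"T",q.round(2))
E
python3 rel.py
```

```text
slot x,y,z [-0.9  0.2 67.5] F rack 4.5 -0.2 -1.6 T [-0.28 -0.93  0.17]
```

Call:
jog_arm --moves '[[[0.3,-0.003,0,-0.0017,0],[0.3,0,0,0,0]]]'

```text
clock: 11.25
tcp_pos: [0.4411, -0.1873, 0.21]
orientation: [180.0, -0.0, 169.7]
contact_force: [0.1, -0.9, -2.3]
opening: 0.571
grasp_force: 63.3
```

```bash
python3 rel.py
```

```text
slot x,y,z [ 2.3  0.3 67.9] F rack 0.2 -0.9 -2.3 T [ 0.01  0.03 -0.04]
```

Call:
jog_arm --moves '[[[0.3,-0.005,0,0.0087,0],[0.3,-0.005,0,0.0087,0],[0.3,0,0,0,0],[0.3,0,0,0,0]]]'

```text
clock: 11.65
tcp_pos: [0.4508, -0.189, 0.1918]
orientation: [180.0, -0.1, 169.7]
contact_force: [0.2, 0.4, -1.0]
opening: 0.571
grasp_force: 63.3
```

```bash
python3 rel.py
```

```text
slot x,y,z [ 1.8  0.4 47.3] F rack 0.1 0.4 -1.0 T [ 0.    0.05 -0.01]
```

Sliding freely in the channel. Continue.

Call:
jog_arm --moves '[[[0.3,-0.005,0,0.0087,0],[0.3,-0.005,0,0.0087,0],[0.3,0,0,0,0],[0.3,0,0,0,0]]]'

```text
clock: 12.05
tcp_pos: [0.4607, -0.1908, 0.1744]
orientation: [180.0, -0.1, 169.7]
contact_force: [-0.2, -0.2, -8.3]
opening: 0.572
grasp_force: 63.2
```

```bash
python3 rel.py
```

```text
slot x,y,z [ 1.7  0.4 27.1] F rack -0.1 -0.2 -8.3 T [-0.17  0.13  0.27]
```

Call:
jog_arm --moves '[[[0.3,-0.003,0,0.0052,0],[0.3,-0.003,0,0.0052,0],[0.3,0,0,0,0],[0.3,0,0,0,0]]]'

```text
clock: 12.45
tcp_pos: [0.4655, -0.1915, 0.1639]
orientation: [180.0, -0.2, 169.7]
contact_force: [-5.2, -0.2, -14.0]
opening: 0.573
grasp_force: 64.0
```

```bash
python3 rel.py
```

```text
slot x,y,z [ 0.6  0.5 15.6] F rack -5.0 -1.2 -14.0 T [-0.19  0.73  0.3 ]
```

```bash
cat > mont.py <<'E'
from h import *
import sys
w=env.grab_frame("wrist");s=env.grab_frame("side");t=env.grab_frame("top")
for n,i in zip("wst",(w,s,t)): cv2.imwrite(f"pics/{sys.argv[1]}_{n}.png",i[:,:,::-1])
R=lambda i,sz:cv2.resize(i,sz,interpolation=cv2.INTER_CUBIC)
a=np.hstack([R(s[100:225,265:390],(400,300)) if 0 else R(s[95:220,262:429],(400,300)),R(t[170:260,295:415],(400,300))])
b=np.hstack([R(w[150:420,:],(560,300)),np.zeros((300,240,3),np.uint8)])
cv2.imwrite(f"pics/{sys.argv[1]}.png",np.vstack([a,b])[:,:,::-1])
E
python3 mont.py m6; python3 rel.py
```

```text
slot x,y,z [ 0.7  0.5 15.7] F rack -4.8 0.1 -13.9 T [-0.1   0.79  0.35]
```

View pics/m6.png

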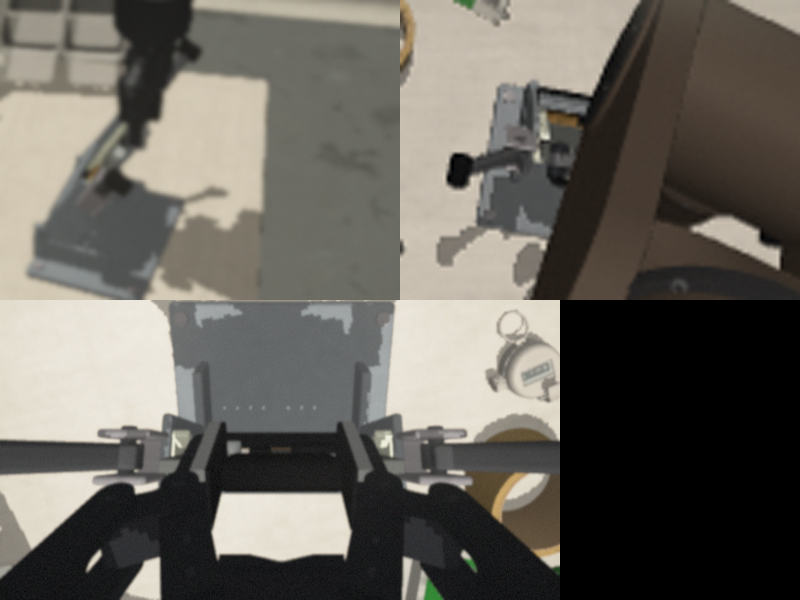

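Call:
jog_arm --moves '[[[0.3,0.0013,0,0.0008,0],[0.3,0,0,0,0]]]'

```text
clock: 12.8
tcp_pos: [0.4653, -0.1915, 0.1638]
orientation: [180.0, -0.0, 169.7]
contact_force: [-1.9, 4.1, -8.9]
opening: 0.568
grasp_force: 64.8
```

```bash
python3 rel.py
```

```text
slot x,y,z [ 0.5  0.5 15.6] F rack -2.6 3.7 -8.9 T [0.47 0.33 0.38]
```

Call:
jog_arm --moves '[[[0.65,0,0,0,0],[0.75,0,0,0,0],[0.75,0,0,0,0],[0.75,0,0,0,0],[0.75,0,0,0,0]]]'

```text
clock: 13.3
tcp_pos: [0.4657, -0.1919, 0.164]
orientation: [-180.0, 0.0, 169.7]
contact_force: [0.2, -0.5, 0.8]
opening: 0.746
grasp_force: 0.0
```

```bash
python3 rel.py; python3 - <<'E'
from h import *
a=cv2.imread("pics/m6_w.png");b=env.grab_frame("wrist")[:,:,::-1]
cv2.imwrite("pics/w7.png",b)
g=lambda i:cv2.cvtColor(np.ascontiguousarray(i),cv2.COLOR_BGR2GRAY)[:,275:290].mean(1).astype(int)
print(list(zip(range(285,350),g(a)[285:350],g(b)[285:350])))
E
```

```text
slot x,y,z [ 1.   0.2 15.6] F rack 0.3 -0.5 0.8 T [-0.06  0.03 -0.03]
[(285, np.int64(57), np.int64(30)), (286, np.int64(51), np.int64(28)), (287, np.int64(40), np.int64(30)), (288, np.int64(30), np.int64(30)), (289, np.int64(22), np.int64(30)), (290, np.int64(22), np.int64(32)), (291, np.int64(23), np.int64(32)), (292, np.int64(23), np.int64(30)), (293, np.int64(24), np.int64(30)), (294, np.int64(25), np.int64(29)), (295, np.int64(25), np.int64(29)), (296, np.int64(26), np.int64(27)), (297, np.int64(28), np.int64(26)), (298, np.int64(27), np.int64(26)), (299, np.int64(27), np.int64(29)), (300, np.int64(28), np.int64(32)), (301, np.int64(29), np.int64(35)), (302, np.int64(29), np.int64(36)), (303, np.int64(30), np.int64(37)), (304,
[... 968 characters left out ...]
31, np.int64(227), np.int64(223)), (332, np.int64(228), np.int64(222)), (333, np.int64(228), np.int64(222)), (334, np.int64(228), np.int64(222)), (335, np.int64(228), np.int64(223)), (336, np.int64(228), np.int64(223)), (337, np.int64(228), np.int64(222)), (338, np.int64(228), np.int64(222)), (339, np.int64(228), np.int64(222)), (340, np.int64(227), np.int64(222)), (341, np.int64(227), np.int64(221)), (342, np.int64(227), np.int64(221)), (343, np.int64(226), np.int64(220)), (344, np.int64(225), np.int64(219)), (345, np.int64(225), np.int64(219)), (346, np.int64(224), np.int64(218)), (347, np.int64(223), np.int64(217)), (348, np.int64(223), np.int64(216)), (349, np.int64(222), np.int64(217))]
```

```bash
python3 - <<'E'
from h import *
tilt=Ro.from_euler("y",-30,degrees=True);Rz=Ro.from_euler("z",-10.3,degrees=True)
C=cam("wrist");
for o in ([.534,-.2045,.05],):
  for z in(4,8,12,16,20):
    S=lambda v:np.array(o)+Rz.apply(tilt.apply(np.array(v)/1000))
    print(z,proj(C,[S([6,0,136+z]),S([-6,0,136+z]),S([6,25,136+z]),S([6,-25,136+z])]).round(1).tolist())
g=cv2.cvtColor(cv2.imread("pics/w7.png"),cv2.COLOR_BGR2GRAY)
for r in (304,308): print(r,list(map(int,g[r,215:345:3])))
E
```

```text
4 [[282.7, 305.2], [282.6, 275.3], [343.7, 305.1], [221.6, 305.2]]
8 [[282.7, 305.7], [282.7, 275.0], [345.5, 305.6], [220.0, 305.7]]
12 [[282.8, 306.2], [282.7, 274.7], [347.4, 306.2], [218.2, 306.3]]
16 [[282.8, 306.8], [282.8, 274.3], [349.4, 306.7], [216.3, 306.8]]
20 [[282.9, 307.4], [282.8, 273.9], [351.5, 307.3], [214.3, 307.5]]
304 [39, 34, 36, 37, 34, 34, 36, 30, 32, 34, 32, 33, 32, 39, 36, 35, 37, 37, 36, 39, 37, 41, 33, 36, 37, 35, 37, 42, 36, 37, 38, 37, 40, 40, 38, 40, 38, 37, 40, 40, 44, 40, 35, 38]
308 [32, 32, 31, 30, 28, 30, 28, 30, 36, 31, 32, 34, 38, 34, 40, 38, 33, 33, 36, 35, 34, 39, 35, 36, 35, 37, 37, 38, 41, 38, 39, 36, 35, 40, 42, 37, 36, 40, 40, 42, 40, 38, 42, 40]
```

Call:
jog_arm --moves '[[[0.75,0,0,-0.01,0],[0.75,0,0,-0.02,0],[0.75,0,0,-0.03,0],[0.75,0,0,-0.03,0],[0.75,0,0,-0.03,0],[0.75,-0.01,0,-0.02,0],[0.5,-0.03,0,0,0],[0.2,-0.03,0,0,0],[0,-0.02,0,0,0],[0,0,0,0,0],[0,0,0,0,0]]]'

```text
clock: 14.45
tcp_pos: [0.5537, -0.2077, 0.3039]
orientation: [180.0, -0.0, 169.7]
contact_force: [-0.1, 0.1, 0.7]
opening: 0.002
grasp_force: 0.0
```

```bash
python3 mont.py m8; python3 - <<'E'
from h import *
import pickle
s=env.sense();pickle.dump(s,open("s8.pkl","wb"))
w=cv2.imread("pics/m8_w.png");cv2.imwrite("pics/w8.png",cv2.resize(w,(784,588),interpolation=cv2.INTER_CUBIC))
E
```

```text
(no output)
```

View pics/w8.png

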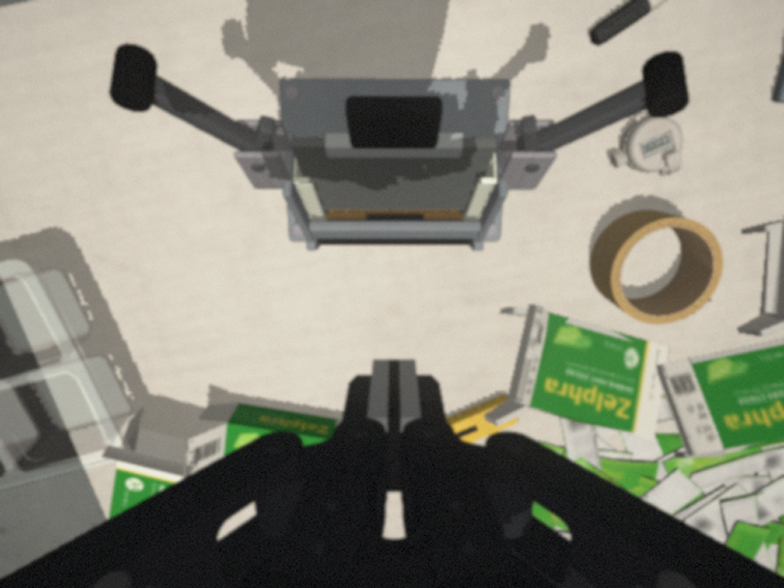

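```bash
python3 - <<'E'
import fit,pickle
from fit import *
C1=cam("wrist",pickle.load(open("s4.pkl","rb")));C2=cam("wrist",pickle.load(open("s8.pkl","rb")))
o1=obs
o2={"kR":(134,77),"kL":(665,83),"bR":(281,80),"bL":(509,79),"pR":(260,167),"pL":(533,167)}
def S(p,v):
    x,y,yaw,sx=p[:4];return np.array([x,y,0])+Ro.from_euler("z",yaw).apply(np.array([sx,0,.05])+tilt.apply(np.array(v)))
def tabs(p):
    z=p[7]/1000; by=p[8]/1000
    return [(S(p,[.005,by+.04,.09+z]),(463,155)),(S(p,[.005,by-.04,.09+z]),(325,155)),(S(p,[.0,by+.025,.136+z]),(441,96)),(S(p,[.0,by-.025,.136+z]),(346,96)),(S(p,[.003,by,z]),(395,211))]
def r(p):
    m=model(p[:7]);out=[]
    for o,C in((o1,C1),(o2,C2)):
        for n in o: out.append(W.get(n,1)*(proj(C,m[n])[0]-np.array(o[n])/1.4))
    for X,q in tabs(p): out.append(proj(C2,X)[0]-np.array(q)/1.4)
    return np.r_[np.concatenate(out),(p[4]-.009)/.003]
f=least_squares(r,[.5,-.2,-.19,.03,.009,1.25,1.25,10,0],x_scale=[.01,.01,.05,.01,.01,.1,.1,5,5],loss="soft_l1")
p=f.x;print(p.round(4),f.fun.round(1).tolist());print("slot",S(p,[0,0,0]),np.degrees(p[2]))
np.save("p.npy",p[:7])
m=model(p[:7]);print({k:m[k].round(4) for k in("kR","kL")})
J=f.jac;print("sd",np.sqrt(np.diag(np.linalg.inv(J.T@J))).round(4))
E
```

```text
[ 5.0600e-01 -1.9860e-01 -1.8030e-01  2.8400e-02  1.2700e-02  1.1533e+00
  1.2463e+00  1.6182e+01 -8.2320e-01] [-0.6, -0.1, 5.4, -2.3, -0.1, -0.1, -0.3, -0.3, -1.6, -0.4, 2.5, 0.5, 0.1, -1.0, 0.5, 0.9, 0.1, 0.5, -2.1, -0.2, 2.0, 0.4, -1.2, 0.4, -0.0, 0.3, -0.0, -1.1, 0.4, -1.0, 3.0, 1.1, -1.7, 1.1, -0.7, -0.7, 1.2]
slot [ 0.53396944 -0.203647    0.05      ] -10.327803144812469
{'kR': array([ 0.4302, -0.3077,  0.1945]), 'kL': array([ 0.4766, -0.0645,  0.191 ])}
sd [6.0000e-04 4.0000e-04 3.3000e-03 7.0000e-04 7.0000e-04 1.5200e-02
 1.8800e-02 1.2845e+00 7.0450e-01]
```

```bash
python3 - <<'E'
from h import *
import pickle
C=cam("wrist",pickle.load(open("s8.pkl","rb")))
tilt=Ro.from_euler("y",-30,degrees=True);Rz=Ro.from_euler("z",-10.33,degrees=True)
S=lambda v:np.array([.534,-.2036,.05])+Rz.apply(tilt.apply(np.array(v,float)/1000))
for z in(0,4,8,12,16,20): print(z,(1.4*proj(C,[S([-6,0,136+z]),S([6,0,136+z]),S([6,0,102+z]),S([5,0,102+z]),S([5,0,90+z]),S([3,0,z])])[:,1]).round(1), 1.4*np.ptp(proj(C,[S([-6,25,136+z]),S([-6,-25,136+z])])[:,0]))
g=cv2.cvtColor(cv2.imread("pics/m8_w.png"),cv2.COLOR_BGR2GRAY)
print("tab col",[(int(r*1.4),int(g[r,281])) for r in range(62,160)])
print("strip col",[(int(r*1.4),int(g[r,238])) for r in range(85,160)])
E
```

```text
0 [106.3 126.8 158.6 157.1 166.7 217.8] 94.86958178001358
4 [101.7 122.5 155.3 153.7 163.6 216. ] 96.33706483053501
8 [ 97.  118.  151.8 150.2 160.4 214.1] 97.85066047456996
12 [ 92.1 113.4 148.3 146.7 157.1 212.1] 99.41257689395678
16 [ 87.1 108.7 144.6 143.  153.7 210.1] 101.02516554773712
20 [ 81.9 103.8 140.8 139.2 150.2 208.1] 102.69093298438533
tab col [(86, 92), (88, 91), (89, 91), (91, 88), (92, 90), (93, 86), (95, 69), (96, 48), (98, 35), (99, 37), (100, 30), (102, 27), (103, 20), (105, 27), (106, 28), (107, 25), (109, 26), (110, 31), (112, 31), (113, 26), (114, 29), (116, 29), (117, 27), (118, 22), (120, 23), (121, 27), (123, 29), (124, 27), (125, 28), (127, 17), (128, 20), (130, 22), (131, 26), (133, 29), (134, 19), (135, 24), (137, 15), (138, 20), (140, 25), (141, 20), (142, 21), (144, 24), (145, 28), (147, 44), (148, 68), (149, 88), (151, 85), (152, 88), (154, 87), (155, 84), (156, 74), (158, 64), (159, 56), (161, 59), (162, 59), (163, 58), (165, 59), (166, 55), (168, 56), (169, 59), (170, 58), (172, 57), (173, 58), (175, 60), (176, 58), (177, 60), (179, 56), (180, 57), 
[... 481 characters left out ...]
5, 123), (137, 122), (138, 125), (140, 124), (141, 125), (142, 123), (144, 124), (145, 118), (147, 108), (148, 98), (149, 93), (151, 94), (152, 89), (154, 87), (155, 82), (156, 76), (158, 66), (159, 61), (161, 58), (162, 54), (163, 57), (165, 58), (166, 60), (168, 61), (169, 59), (170, 57), (172, 63), (173, 62), (175, 61), (176, 62), (177, 60), (179, 64), (180, 71), (182, 80), (183, 88), (184, 88), (186, 89), (187, 88), (189, 89), (190, 89), (191, 90), (193, 86), (194, 88), (196, 93), (197, 90), (198, 90), (200, 92), (201, 89), (203, 94), (204, 90), (205, 90), (207, 95), (208, 97), (210, 95), (211, 90), (212, 90), (214, 88), (215, 84), (217, 81), (218, 79), (219, 87), (221, 108), (222, 125)]
```

Call:
jog_arm --moves '[[[0,0.03,0,0,0],[0,0.032,0,0,0],[0,0.03,0,0.02,0],[0,0,0,0.03,0],[0,0,0,0.03,0],[0,0,0,0.025,0],[0,0,0,0.006,0],[0,0,0,0,0],[0,0,0,0,0]]]'

```text
clock: 15.5
tcp_pos: [0.464, -0.1917, 0.194]
orientation: [-180.0, 0.1, 169.7]
contact_force: [-1.3, -0.3, 0.5]
opening: 0.002
grasp_force: 0.0
```

Call:
jog_arm --moves '[[[0,0,0,0.002,0],[0,0,0,0.002,0],[0,0,0,0,0]]]'

```text
clock: 15.8
tcp_pos: [0.4637, -0.1915, 0.1891]
orientation: [-180.0, 0.0, 169.7]
contact_force: [0.2, 0.3, 0.8]
opening: -0.002
grasp_force: 0.0
```

Call:
jog_arm --moves '[[[0,0,0,0.002,0],[0,0,0,0,0]]]'

```text
clock: 16.0
tcp_pos: [0.4634, -0.1914, 0.1867]
orientation: [180.0, -0.0, 169.7]
contact_force: [0.1, -0.2, -0.1]
opening: 0.001
grasp_force: 0.0
```

Call:
jog_arm --moves '[[[0,0,0,0.002,0],[0,0,0,0,0]]]'

```text
clock: 16.2
tcp_pos: [0.4635, -0.1914, 0.1846]
orientation: [180.0, -0.0, 169.7]
contact_force: [0.2, 0.5, 0.9]
opening: -0.0
grasp_force: 0.1
```

Call:
jog_arm --moves '[[[0,0,0,-0.02,0],[0,0,0,-0.03,0],[0,0,0,-0.03,0],[0,0.01,0.02,0,0],[0,0,0.035,0,0],[0,0,0.035,0,0],[0,0,0.035,0,0],[0,0,0.03,0,0],[0,0,0,0,0],[0,0,0,0.03,0],[0,0,0,0.03,0],[0,0,0,0.01,0],[0,0,0,0,0],[0,0,0,0,0]]]'

```text
clock: 17.6
tcp_pos: [0.4818, -0.0375, 0.1956]
orientation: [-180.0, 0.0, 169.7]
contact_force: [0.5, 0.2, 0.3]
opening: -0.001
grasp_force: 0.0
```

```bash
cat > rr.py <<'E'
from h import *
s=env.sense();xd=np.array([np.cos(np.radians(-10.33)),np.sin(np.radians(-10.33))]);yd=np.array([-xd[1],xd[0]]);r=s["tcp_pos"][:2]-[.534,-.2036]
f=s["contact_force"];print("rel x y z",(1000*np.array([r@xd,r@yd,s["tcp_pos"][2]])).round(1),"F",(f[:2]@xd).round(1),(f[:2]@yd).round(1),f[2].round(1))
E
python3 rr.py
```

```text
rel x y z [-81.1 154.1 195.6] F 0.4 0.3 0.3
```

Call:
jog_arm --moves '[[[0,0,-0.003,0,0],[0,0,-0.003,0,0],[0,0,0,0,0]]]'

```text
clock: 17.9
tcp_pos: [0.4808, -0.0434, 0.1956]
orientation: [180.0, 0.1, 169.7]
contact_force: [0.3, 2.3, 2.7]
opening: -0.0
grasp_force: 1.3
```

```bash
python3 rr.py
```

```text
rel x y z [-81.1 148.1 195.6] F -0.1 2.4 2.7
```

Call:
jog_arm --moves '[[[0,0.002,-0.006,-0.003,0],[0,0.0016,-0.006,-0.003,0],[0,0.0016,-0.006,-0.003,0],[0,0.001,-0.007,-0.002,0],[0,0.001,-0.007,-0.0015,0],[0,0.0008,-0.007,-0.0013,0],[0,0,-0.0075,0,0],[0,0,-0.0075,0,0],[0,0,0,0,0]]]'

```text
clock: 18.8
tcp_pos: [0.4628, -0.0954, 0.2089]
orientation: [-180.0, 0.0, 169.7]
contact_force: [1.0, 0.1, 0.1]
opening: 0.001
grasp_force: 0.4
```

```bash
python3 rr.py
```

```text
rel x y z [-89.5  93.7 208.9] F 0.9 0.3 0.1
```

Call:
jog_arm --moves '[[[0,-0.0005,-0.005,0.0008,0],[0,-0.0005,-0.005,0.0008,0],[0,-0.0005,-0.005,0.001,0],[0,-0.001,-0.0045,0.0015,0],[0,-0.001,-0.0045,0.0017,0],[0,-0.001,-0.0045,0.0018,0],[0,0,0,0,0]]]'

```text
clock: 19.5
tcp_pos: [0.4621, -0.1242, 0.2007]
orientation: [-180.0, -0.0, 169.7]
contact_force: [-0.2, 0.3, 1.7]
opening: -0.0
grasp_force: 0.7
```

```bash
python3 rr.py
```

```text
rel x y z [-84.9  65.2 200.7] F -0.2 0.3 1.7
```

Call:
jog_arm --moves '[[[0,-0.0007,-0.0025,0.0012,0],[0,-0.0007,-0.0025,0.0012,0],[0,0,0,0,0]]]'

```text
clock: 19.8
tcp_pos: [0.4626, -0.1289, 0.1985]
orientation: [-180.0, -0.0, 169.7]
contact_force: [-0.4, 2.6, 2.6]
opening: 0.002
grasp_force: 1.5
```

```bash
python3 rr.py
```

```text
rel x y z [-83.6  60.7 198.5] F -0.8 2.5 2.6
```

Call:
jog_arm --moves '[[[0,0,-0.0015,0,0],[0,0,0,0,0]]]'

```text
clock: 20.0
tcp_pos: [0.4624, -0.1297, 0.1985]
orientation: [179.9, -0.0, 169.7]
contact_force: [1.2, 9.7, 1.7]
opening: -0.003
grasp_force: 4.7
```

```bash
python3 rr.py
```

```text
rel x y z [-83.7  59.9 198.5] F -0.6 9.8 1.7
```

Call:
jog_arm --moves '[[[0,0,-0.0015,0,0],[0,0,0,0,0]]]'

```text
clock: 20.2
tcp_pos: [0.4623, -0.1304, 0.1984]
orientation: [179.9, -0.0, 169.7]
contact_force: [4.6, 18.5, -0.0]
opening: 0.003
grasp_force: 8.6
```

```bash
python3 rr.py
```

```text
rel x y z [-83.7  59.2 198.4] F 1.2 19.0 -0.0
```

Call:
jog_arm --moves '[[[0,0,0.008,0,0],[0,0,0.01,-0.01,0],[0,0,0,-0.03,0],[0,0,0,-0.025,0],[0,0,-0.03,0,0],[0,0,-0.04,0,0],[0,0,-0.04,0,0],[0,0,-0.04,0,0],[0,0,-0.04,0,0],[0,0,-0.038,0,0],[0,0,0,0,0],[0,0,0,0,0],[0,0,0,0.03,0],[0,0,0,0.025,0],[0,0,0,0.01,0],[0,0,0,0,0],[0,0,0,0,0]]]'

```text
clock: 21.9
tcp_pos: [0.4252, -0.3381, 0.1995]
orientation: [-180.0, 0.0, 169.8]
contact_force: [0.4, -0.4, -0.2]
opening: -0.002
grasp_force: 0.0
```

```bash
python3 rr.py
```

```text
rel x y z [ -82.9 -151.8  199.5] F 0.5 -0.3 -0.2
```

Call:
jog_arm --moves '[[[0,0,0.003,0,0],[0,0,0.002,0,0],[0,0,0,0,0]]]'

```text
clock: 22.2
tcp_pos: [0.4257, -0.3333, 0.1992]
orientation: [-180.0, 0.0, 169.7]
contact_force: [0.2, -0.3, 0.6]
opening: 0.0
grasp_force: 0.0
```

```bash
python3 rr.py
```

```text
rel x y z [ -83.3 -147.   199.2] F 0.3 -0.2 0.6
```

Call:
jog_arm --moves '[[[0,0,0.0046,0,0],[0,0.0016,0.0058,-0.0027,0],[0,0.0016,0.0058,-0.0027,0],[0,0.001,0.007,-0.002,0],[0,0.001,0.007,-0.0015,0],[0,0.0008,0.0075,-0.0013,0],[0,0,0.0075,0,0],[0,0,0.0075,0,0],[0,0,0,0,0]]]'

```text
clock: 23.1
tcp_pos: [0.429, -0.2797, 0.2091]
orientation: [-180.0, 0.0, 169.8]
contact_force: [-0.5, -0.4, 0.3]
opening: 0.001
grasp_force: 0.4
```

```bash
python3 rr.py
```

```text
rel x y z [-89.6 -93.7 209.1] F -0.4 -0.5 0.3
```

Call:
jog_arm --moves '[[[0,-0.0005,0.005,0.0008,0],[0,-0.0005,0.005,0.0008,0],[0,-0.0005,0.005,0.001,0],[0,-0.001,0.0045,0.0015,0],[0,-0.001,0.0045,0.0017,0],[0,-0.001,0.0045,0.0018,0],[0,0,0,0,0]]]'

```text
clock: 23.8
tcp_pos: [0.4386, -0.2526, 0.2009]
orientation: [180.0, -0.0, 169.7]
contact_force: [-0.2, -0.9, 1.2]
opening: 0.002
grasp_force: 0.2
```

```bash
python3 rr.py
```

```text
rel x y z [-85.  -65.3 200.9] F -0.0 -0.9 1.2
```

Call:
jog_arm --moves '[[[0,-0.0007,0.0025,0.0012,0],[0,-0.0007,0.0025,0.0012,0],[0,0,0,0,0]]]'

```text
clock: 24.1
tcp_pos: [0.4408, -0.2484, 0.1987]
orientation: [180.0, -0.0, 169.7]
contact_force: [-1.5, -0.8, 1.6]
opening: -0.007
grasp_force: 0.8
```

```bash
python3 rr.py
```

```text
rel x y z [-83.6 -60.8 198.7] F -1.4 -1.1 1.6
```

Call:
jog_arm --moves '[[[0,0,0.0015,0,0],[0,0,0,0,0]]]'

```text
clock: 24.3
tcp_pos: [0.4411, -0.2476, 0.1988]
orientation: [-180.0, 0.0, 169.7]
contact_force: [-1.7, -7.5, -1.4]
opening: 0.004
grasp_force: 2.9
```

```bash
python3 rr.py
```

```text
rel x y z [-83.5 -59.9 198.8] F -0.3 -7.7 -1.4
```

Call:
jog_arm --moves '[[[0,0,0.0015,0,0],[0,0,0,0,0]]]'

```text
clock: 24.5
tcp_pos: [0.4413, -0.2469, 0.1988]
orientation: [-179.9, 0.0, 169.7]
contact_force: [-4.6, -14.6, -3.2]
opening: 0.002
grasp_force: 6.3
```

```bash
python3 rr.py
```

```text
rel x y z [-83.4 -59.2 198.8] F -2.0 -15.2 -3.2
```

Call:
jog_arm --moves '[[[0,0,0.001,0,0],[0,0,0,0,0]]]'

```text
clock: 24.7
tcp_pos: [0.4415, -0.2466, 0.1989]
orientation: [-179.8, 0.0, 169.8]
contact_force: [-5.8, -20.6, -5.9]
opening: -0.001
grasp_force: 8.8
```

```bash
python3 rr.py
```

```text
rel x y z [-83.3 -58.9 198.9] F -2.0 -21.3 -5.9
```

Call:
jog_arm --moves '[[[0,0,-0.008,0,0],[0,0,-0.01,-0.01,0],[0,0,0,-0.03,0],[0,0,0,-0.03,0],[0,0,0,-0.03,0],[0,-0.03,0.03,-0.005,0],[0,-0.03,0.03,0,0],[0,-0.03,0.016,0,0],[0,-0.02,0,0,0],[0,0,0,0,0],[0,0,0,0,0]]]'

```text
clock: 25.8
tcp_pos: [0.5597, -0.2073, 0.3039]
orientation: [180.0, -0.0, 169.7]
contact_force: [-0.5, -0.8, -0.4]
opening: -0.0
grasp_force: 0.0
```

```bash
python3 rr.py; python3 - <<'E'
from h import *
C=cam("wrist");im=env.grab_frame("wrist");cv2.imwrite("pics/w9.png",im[:,:,::-1]);g=cv2.cvtColor(im,cv2.COLOR_RGB2GRAY)
tilt=Ro.from_euler("y",-30,degrees=True);Rz=Ro.from_euler("z",-10.33,degrees=True)
S=lambda v:np.array([.534,-.2036,.05])+Rz.apply(tilt.apply(np.array(v,float)/1000))
k=lambda v,s:S([0,s*(80+75*np.sin(v-.576)),104+75*np.cos(v-.576)])
for v in(0,.1,.2,1.2):print(v,proj(C,[k(v,1),k(v,-1)]).round(1).tolist())
# dark blobs in rack region
m=((g<45)*255).astype(np.uint8);m[190:]=0
n,l,st,ce=cv2.connectedComponentsWithStats(m)
for i in range(1,n):
    if st[i,4]>150:print(st[i],ce[i].round(1))
for z in(-2,0,2,4,8): print(z,proj(C,[S([-6,0,136+z]),S([6,0,102+z]),S([5,30,102+z]),S([5,0,90+z])]).round(1).tolist())
c=int(proj(C,S([-6,0,136]))[0,0]);print(c,[(r,int(g[r,c])) for r in range(60,120)])
E
```

```text
rel x y z [ 26.    1.  303.9] F -0.3 -0.9 -0.4
0 [[341.8, 45.1], [219.7, 45.1]]
0.1 [[353.1, 41.0], [208.4, 41.0]]
0.2 [[365.0, 37.6], [196.4, 37.6]]
1.2 [[472.0, 47.2], [89.3, 47.2]]
[ 205   22   27   48 1117] [218.6  46.3]
[ 328   22   27   48 1084] [340.8  46.5]
[ 246   67   67   36 2207] [278.9  84.5]
-2 [[280.7, 68.4], [280.8, 106.6], [317.1, 105.5], [280.8, 112.6]]
0 [[280.7, 66.7], [280.8, 105.4], [317.3, 104.2], [280.8, 111.5]]
2 [[280.7, 65.0], [280.8, 104.1], [317.6, 103.0], [280.8, 110.3]]
4 [[280.7, 63.2], [280.8, 102.8], [317.8, 101.7], [280.8, 109.1]]
8 [[280.7, 59.7], [280.8, 100.2], [318.3, 99.1], [280.8, 106.7]]
280 [(60, 88), (61, 91), (62, 88), (63, 88), (64, 87), (65, 81), (66, 69), (67, 48), (68, 32), (69, 27), (70, 31), (71, 24), (72, 33), (73, 26), (74, 18), (75, 29), (76, 26), (77, 29), (78, 23), (79, 23), (80, 25), (81, 23), (82, 28), (83, 25), (84, 24), (85, 21), (86, 22), (87, 22), (88, 24), (89, 17), (90, 25), (91, 20), (92, 24), (93, 27), (94, 25), (95, 21), (96, 15), (97, 21), (98, 19), (99, 21), (100, 17), (101, 21), (102, 32), (103, 51), (104, 73), (105, 80), (106, 85), (107, 84), (108, 81), (109, 77), (110, 64), (111, 58), (112, 56), (113, 52), (114, 50), (115, 55), (116, 54), (117, 51), (118, 53), (119, 54)]
```

Knobs match 0 rad (218.6 / 340.8 px against 219.7 / 341.8 predicted), and the tab edge at row 66.5 matches z ≈ 0. That means the levers are closed and the board is home, so I'm handing in.

```bash
python3 -c "
from plant import env
print(env.finish_job())"
```

```text
the job is handed in; nothing more can be done
None
```

The job is handed in, though no pass/fail verdict came back: by the last wrist-camera measurement the board is fully home, chip side to the robot, and both ejector levers are closed. The arm is clear of everything, and I never touched the tape roll, marker or counter.

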